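Top up the tablet tray and hold the clip open on its card

TASK

One dishwasher tablet is already in the tray with the upright card: add tablets from the slab until there are exactly three, lying flat on the tray's floor, and leave the spare one where it lies. Then squeeze the handles of the big spring clip to spread its jaws, lift it with the clip lying level, and hold it gaping around either upright side edge of the card, the edge well inside the jaws, above the tray's wall and below the card's top, neither leaning nor pressing on it, so that I can slip the shopping note under a jaw. Finish while still squeezing and holding the clip there, and leave everything else on the slab alone.

Things in the scene. Friction and masses are not known exactly. Their poses are not given: they have to be found in the camera images.
- tray: Fixed grey plastic open tray, 130 (its x) x 170 (its y) x 30 mm high, walls and floor 3 mm. A stiff white card, 3 mm thick, 110 wide (along tray y), 150 high, stands upright behind its far (+x) wall, mid-plane at tray x = +68 mm. Origin: centre of the tray's underside, on the slab; z up. Place and yaw (within 0.3 rad) vary.
- card_mid (a point): Point in the middle of the card's width, 100 mm above the slab (tray frame 68, 0, 100 mm). Axes as the tray's.
- card_right (a point): Point on the card's right upright edge (tray -y side), 100 mm above the slab (tray frame 68, -55, 100 mm). Axes as the tray's.
- card_left (a point): Point on the card's left upright edge (tray +y side), 100 mm above the slab (tray frame 68, 55, 100 mm). Axes as the tray's.
- tab0: White dishwasher tablet, a rounded block 26 (its x) x 36 (its y) x 15 mm high, 20 g. Origin: centre of its underside; z up. Starts flat in the tray, on its right (-y) half.
- tab1: White dishwasher tablet, a rounded block 26 (its x) x 36 (its y) x 15 mm high, 20 g. Origin: centre of its underside; z up. Starts flat on the slab, right of the tray, long side within 0.5 rad of the world y axis.
- tab2: White dishwasher tablet, a rounded block 26 (its x) x 36 (its y) x 15 mm high, 20 g. Origin: centre of its underside; z up. Starts flat on the slab, right of the tray, long side within 0.5 rad of the world y axis.
- tab3: White dishwasher tablet, a rounded block 26 (its x) x 36 (its y) x 15 mm high, 20 g. Origin: centre of its underside; z up. Starts flat on the slab, right of the tray, long side within 0.5 rad of the world y axis.
- clip: Big white plastic spring clip (like a bag clip), 60 g, 98 mm long, 24 mm high, lying on its side right of the tray. Origin: on the hinge pin (upright steel coil), at the underside; z up. Jaws run along clip +x to tips at 50 mm, splayed flat handles back along -x to -47 mm. The frame stays on the centre line as both halves swing alike about z. Jaws start pointing to world +y within 0.5 rad.
- clip_grip (a point): Point midway between the clip's handles, where to squeeze: clip frame -30, 0, 12 mm. Axes as the clip's. Shut, the handles splay to 52 mm over their outer rear ends; squeezed to the stop their outer faces are flat, parallel to clip x, and 28 mm apart from x = -52 to -8 mm. Let go, the clip springs shut.
- clip_mouth (a point): Point midway between the jaws: clip frame 24, 0, 12 mm; a good place for the card's edge. Axes as the clip's. At the stop the jaw tips' inner faces gape about 22 mm; shut, they meet.
- clip_left (a joint): Opening angle of the clip's left (+y) half: 0 shut, 0.24 rad at the stop. Both halves are geared to open alike. Squeezing takes about 3 N on each handle to start and 7 N at the stop.
- clip_right (a joint): Opening angle of the clip's right (-y) half: 0 shut, 0.24 rad at the stop.
- soap_dish: Bystander: red plastic soap dish with shut flap lid, 90 x 125 x 41 mm; origin under its centre.
- jar: Bystander: empty glass jar with steel screw lid, diameter 84, height 106 mm; origin under its centre.
- cup: Bystander: yellow plastic cup, diameter 76, height 85 mm; origin under its centre.
- spoon: Bystander: wooden spoon 260 mm long, lying along its x; origin near its middle.
- strainer: Bystander: small stainless strainer, bowl diameter 100, height 40 mm, flat handle to its -x reaching 155 mm from the centre; origin under the bowl.
- plug: Bystander: black rubber sink plug, diameter 42, height 20 mm, between the tray and the loose tablets; origin under its centre.
- brush: Bystander: wooden scrubbing brush, 130 (its x) x 40 x 34 mm; origin under its centre.
Not all that is in view belongs to the job. Of the things shaped like the clip, the white one is meant.

How it is judged:
By the outcome, as a careful person would: the job done as asked, in the order asked, and still so for the second after the job is handed in, while the arm keeps its last pose, push and grip.
It also fails if it takes over 70 s, if anything falls off the work surface, if the arm or the gripper's body presses on something with over 40 N, if the wrist force passes 120 N, or if a joint passes its speed limit or range.

ROBOT

A 6-joint arm with a two-finger parallel gripper is mounted at the origin on the work surface. World frame = base frame: x ahead of the robot, y to its left, z up, the work surface at z = 0. Lengths are in mm, angles in rad, forces in N, time in s.
With the tool pointing down it reaches from about 400 to 925 mm from the base axis. Payload 12.5 kg.
Tool frame: the origin (TCP) lies on the centre line of the jaws, within the pads' length; the fingertips stand 19 mm ahead of it and the grasp point (between the pads) is the TCP; z points along the fingers, y is the line along which they close (so a half turn about z gives the same grasp; the last joint's range is limited). The gripper opens to 95 mm and grips with 3 to 60 N. Pads are 20 mm wide; open, the fingers measure 119 mm over their backs; the gripper's body (75 mm by 180 mm) begins 59 mm behind the grasp point.
Start: joints at [1.149, 0.491, 1.559, -0, 1.092, -0.106], TCP at [194.093, 594.115, 233.661] pointing down, gripper open.
Joint ranges: [-3.1, 3.1], [-0.84, 2.19], [0.05, 2.79], [-1.13, 4.28], [0.06, 2.93], [-2.69, 2.69]. Speed limits (rad/s): [2.22, 2.22, 2.79, 3.14, 3.14, 3.14].

INTERFACE

Orientations are given as [roll, pitch, yaw] about the fixed x, y, z axes, in that order (R = Rz(yaw) Ry(pitch) Rx(roll)).
In Python, from cell import state, read_camera, job_done gives the robot as it stands.
- The arm moves only by the tool arm_command, never from a script. Its argument "deltas" is a list of rows, each an object of numbers: "dx", "dy", "dz": the shift along the world's x, y, z in m; "yaw": the turn about the world's z in degrees. In form: [{"dx": .., "dy": .., "dz": .., "yaw": ..}, ...]. A call has 1 to 20 rows; each row shifts and turns the commanded pose from where the row before left it; what a row does not reach is not made up. A row lasts 1/10 s, in which the tool goes at most 50 mm and 8.59 degrees, less where a joint would pass 70% of its speed; a pose out of reach is approached as far as the arm can. A call with a gripper value outside its range is refused whole. "gripper" is the finger opening in m, from 0 to 0.0951, set as the call begins (left out, the last holds). The fingers move at their own pace and stop on an object; the grip force is fixed at half the most. Time passes only in rows, so rows that do not move let the fingers close. It gives the time, the measured TCP pose, the force, the opening and the grip force at its end, in the units of the state.
- state(): the state, without advancing time (a new reading comes with each control period).
- read_camera(name): name is "side" or "top" or "wrist"; returns a dict with "color" (480x640x3 uint8, red, green, blue), "range_z" (480x640 float32, mm along the optical axis (not along the pixel's ray), 0 where there is no reading), "fx", "fy", "cx", "cy" (pixels), "k1" (the pictures are not rectified: a ray, as slopes to the right and down, at radius r is drawn at 1 + k1 r^2 times it, then the intrinsics apply), "extrinsics" (4x4, takes a point from camera to world coordinates). Camera axes: x right, y up, looking along -z (the intrinsics and any distortion apply to the point x, -y, -z); pixel columns grow to the right and rows downward; lengths in mm; the calibration is good to about 2 mm. A picture is of the moment at which its call begins.
- job_done(): hands the job in; it is judged then, once.
The state is a dict: "t": time; "joints": joint angles; "qvel": joint speeds; "tau": joint torques, N m; "eef_pos": TCP position; "tcp_rot": TCP orientation; "ft_force": force on the tool from outside, world axes, zero at the start; "moment": the same for the moment, N m; "opening": opening from 0.0 (shut) to 1.0 (fully open); "grip_force": force on a finger pad.
Only numpy, scipy, OpenCV 4.12 (cv2) and the standard library are available. Lean on these libraries where they do the work, as an engineer would, in place of code of your own. Each camera call takes 0.05 s, during which the arm holds its last target. There are 200 camera calls.

## Working session

There is one attempt and no reset: what is moved stays moved. The work goes in short steps, Python scripts to look and compute and a tool call to move; the robot and the scene stay as the last step left them, time stands still between calls to the robot, and variables do not carry over. Pictures are saved under pics/ and viewed, at most 10 in all, crops included, and the job is handed in when it is done.

Besides the shell and the picture viewer there is one more tool, called after ">>>" as name(argument=value, ...), one argument or row to a line, values as JSON. arm_command: Moves the arm, as the interface text tells. Its arguments: {"type":"object","properties":{"deltas":{"type":"array"},"gripper":{"type":"number"}},"required":["deltas"]}

```bash
mkdir -p pics; ls; cat > h.py <<'E'
import numpy as np, cv2
from cell import state, read_camera, job_done
def pts(c):
    "world XYZ (mm) per pixel from range_z"
    h,w=c["range_z"].shape
    u,v=np.meshgrid(np.arange(w),np.arange(h))
    P=np.stack(ray(c,u,v),-1)*c["range_z"][...,None]
    E=np.array(c["extrinsics"]); return P@E[:3,:3].T+E[:3,3]
def ray(c,u,v):
    K=np.array([[c["fx"],0,c["cx"]],[0,c["fy"],c["cy"]],[0,0,1]])
    uv=np.stack([u,v],-1).reshape(-1,1,2).astype(np.float64)
    q=cv2.undistortPoints(uv,K,np.array([c["k1"],0,0,0.])).reshape(np.shape(u)+(2,))
    return q[...,0],-q[...,1],-np.ones(np.shape(u))
def onplane(c,uv,z):
    uv=np.atleast_2d(uv).astype(float)
    d=np.stack(ray(c,uv[:,0],uv[:,1]),-1); E=np.array(c["extrinsics"]); d=d@E[:3,:3].T; o=E[:3,3]
    return o+d*((z-o[2])/d[:,2])[:,None]
def save(n,img): cv2.imwrite(f"pics/{n}.png",cv2.cvtColor(img,cv2.COLOR_RGB2BGR))
E
python3 - <<'E'
from h import *
c={n:read_camera(n) for n in ("top","side","wrist")}
import pickle; pickle.dump(c,open("c0.pkl","wb"))
for n in c:
    k=c[n]; print(n,k["fx"],k["cx"],k["cy"],k["k1"],np.round(k["extrinsics"],3).tolist(),(k["range_z"]>0).mean())
    save(n+"0",k["color"])
s=state(); print(s)
E
```

```text
pics
top 473.84461559529416 323.0595647817316 241.55134572054985 0.006186950177084808 [[0.025, 0.998, -0.062, 457.246], [-1.0, 0.026, 0.004, 9.006], [0.005, 0.062, 0.998, 1148.053], [0.0, 0.0, 0.0, 1.0]] 0.9961197916666666
side 619.4602009837212 320.3945014401628 237.88782183944147 -0.044821076848158566 [[0.942, 0.237, -0.238, 181.889], [-0.336, 0.649, -0.683, -950.226], [-0.007, 0.723, 0.69, 1066.93], [0.0, 0.0, 0.0, 1.0]] 0.9958365885416667
wrist 343.95761589642314 311.70129582572247 239.3451737770194 -0.02306018622320871 [[0.31, -0.92, -0.24, 126.561], [0.951, 0.3, 0.079, 616.205], [-0.001, -0.252, 0.968, 384.084], [0.0, 0.0, 0.0, 1.0]] 0.9862630208333333
{'t': 0.15, 'joints': array([ 1.14940832e+00,  4.91374104e-01,  1.55928217e+00, -3.34667188e-05,
        1.09167683e+00, -1.05592404e-01]), 'qvel': array([-0.00238368, -0.00441755, -0.0018073 , -0.00030607,  0.00109913,
        0.00069757]), 'tau': array([ 1.70011124e-03, -6.12898350e+01, -2.58274931e+01,  6.92258449e-02,
        4.73681535e-02, -9.96023709e-05]), 'eef_pos': array([194.02958786, 593.96694845, 233.23457504]), 'tcp_rot': array([-3.14085319e+00, -4.85194912e-05,  2.82581247e+00]), 'ft_force': array([ 0.05272391,  0.63017999, -0.22743934]), 'moment': array([0.01076149, 0.01290652, 0.02837047]), 'grip_force': 0.0, 'opening': 1.0003858907642265}
```

View pics/top0.png

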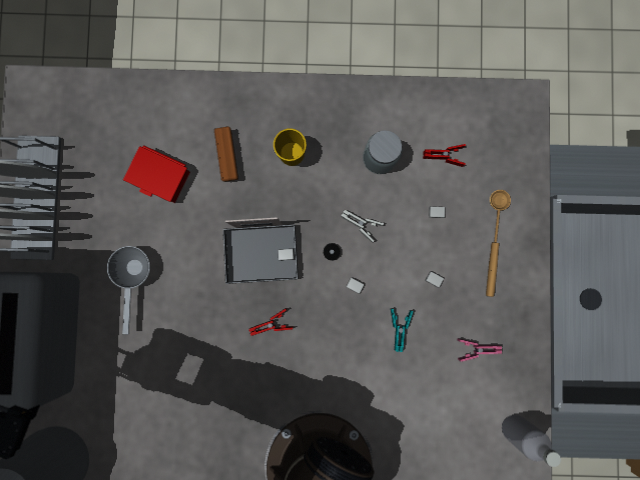

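View pics/side0.png

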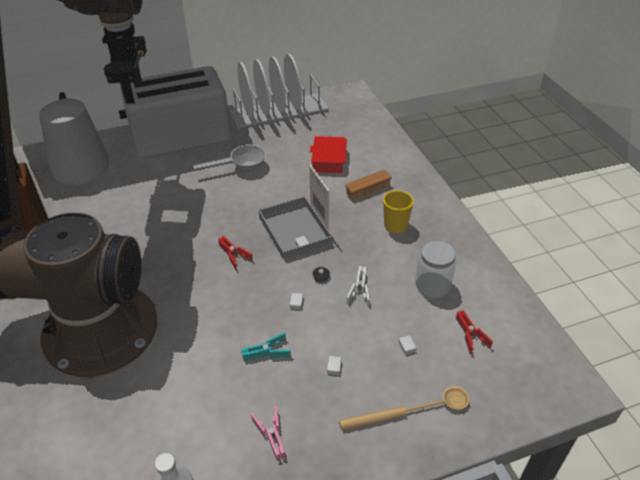

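Top view: the white clip lies at (362,224), the only white one; the others are red at (268,324) and (445,154), teal at (402,328) and pink at (480,348). Loose tablets are at (355,285), (435,279) and (437,212), tab0 at (286,254), the tray at (263,253) and the card's top at (252,221).

```bash
python3 - <<'E'
from h import *
import pickle
c=pickle.load(open("c0.pkl","rb"))["top"]; P=pts(c); hsv=cv2.cvtColor(c["color"],cv2.COLOR_RGB2HSV)
w=((hsv[...,1]<40)&(hsv[...,2]>150)).astype(np.uint8); w[:190]=0; w[300:]=0; w[:,:200]=0; w[:,470:]=0
n,l,st,ce=cv2.connectedComponentsWithStats(w)
for i in range(1,n):
    if st[i,4]<30: continue
    m=l==i; uv=np.argwhere(m)[:,::-1]; z=np.median(P[m][:,2]); 
    ct=max(cv2.findContours(m.astype(np.uint8),0,1)[0],key=cv2.contourArea)[:,0]
    q=onplane(c,ct,z if z>3 else 15)[:,:2].astype(np.float32); r=cv2.minAreaRect(q)
    print(ce[i].round(1),st[i,4],"z",np.percentile(P[m][:,2],[5,50,95]).round(1),"rect",np.round(r[0],1),np.round(r[1],1),round(r[2],1), onplane(c,ce[i],z)[0].round(1))
# tray: pts with height 22..40 near
Z=P[...,2]; X=P[...,0];Y=P[...,1]
m=(Z>22)&(Z<38)&(X>350)&(X<560)&(Y>20)&(Y<260)
r=cv2.minAreaRect(P[m][:,:2].astype(np.float32)); print("tray",r,m.sum())
m=(Z>60)&(X>400)&(X<560)&(Y>0)&(Y<260); r=cv2.minAreaRect(P[m][:,:2].astype(np.float32)); print("card",r,m.sum(),Z[m].max())
# overview of heights
o=(Z>10)&(X>250)&(X<750)&(Y>-500)&(Y<420)
n,l,st,ce=cv2.connectedComponentsWithStats(o.astype(np.uint8))
for i in range(1,n):
    if st[i,4]>20:
        q=P[l==i]; print(ce[i].round(),q[:,:2].mean(0).round(),"min",q[:,:2].min(0).round(),"max",q[:,:2].max(0).round(),"z",q[:,2].max().round())
crop=c["color"][190:310,210:460]; save("crop1",cv2.resize(crop,None,fx=3,fy=3,interpolation=cv2.INTER_CUBIC))
E
```

```text
[437.  211.5] 129 z [10.8 14.8 18.7] rect [ 606.8 -267.8] [21.8 29.2] 1.5 [ 606.9 -267.9   14.8]
[353.3 215.5] 39 z [20.6 23.6 26.7] rect [589.5 -69.3] [56.5  5.4] 64.8 [591.  -65.8  23.6]
[350.6 219.7] 38 z [20.  24.  26.2] rect [578.9 -62.3] [55.5  5.3] 57.6 [580.6 -59.8  24. ]
[374.  221.7] 32 z [14.9 23.9 27.4] rect [ 575.4 -114.9] [39.9  9.2] 75.4 [ 577.2 -115.7   23.9]
[285.2 254.1] 132 z [15.  18.  21.3] rect [495.1  94.4] [23.1 31.6] 8.6 [494.9  94.2  18. ]
[434.4 279. ] 127 z [11.4 15.  18.5] rect [ 444.6 -263.2] [31.5 22.3] 61.6 [ 444.7 -263.3   15. ]
[354.6 285.2] 129 z [12.  15.  18.7] rect [425.3 -73.4] [30.9 22.4] 64.6 [425.1 -73.1  15. ]
tray ((454.51300048828125, 149.0800323486328), (213.42776489257812, 170.64688110351562), 4.752288341522217) 378
card ((518.4935913085938, 105.36324310302734), (226.82383728027344, 26.353775024414062), 64.18598937988281) 1320 1148.0528653037277
[290. 155.] [722.  87.] min [457.   9.] max [750. 122.] z 1148.0
[382. 156.] [ 721. -123.] min [ 457. -170.] max [750.   9.] z 1148.0
[227. 163.] [705. 235.] min [457.   9.] max [750. 266.] z 114
[... 233 characters left out ...]
min [ 457. -285.] max [621.   9.] z 1148.0
[361. 223.] [574. -84.] min [ 457. -137.] max [604.   9.] z 1148.0
[255. 238.] [527. 159.] min [423.   9.] max [569. 243.] z 1148.0
[332. 251.] [505. -17.] min [486. -37.] max [525.   2.] z 23.0
[286. 254.] [495.  91.] min [457.   9.] max [507. 112.] z 1148.0
[147. 268.] [454. 415.] min [423. 409.] max [486. 420.] z 46.0
[435. 279.] [ 445. -261.] min [ 428. -284.] max [463.   9.] z 1148.0
[355. 285.] [425. -74.] min [407. -94.] max [442. -55.] z 20.0
[270. 325.] [328. 123.] min [303.   9.] max [457. 174.] z 1148.0
[401. 330.] [ 324. -181.] min [ 274. -211.] max [457.   9.] z 1148.0
[480. 350.] [ 284. -366.] min [ 255. -420.] max [457.   9.] z 1148.0
```

View pics/crop1.png

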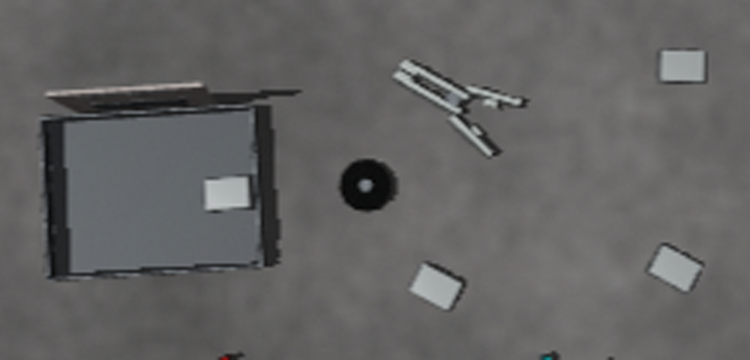

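The crop shows the white clip with its hinge near crop (458,98), jaws up-left to (400,68) and handles right. Tab0 is at (227,193) inside the tray, the card's foot is along y≈105, and the plug at (366,185).

Candidates for the clip: white (362,224), red (268,324) and (445,154), teal (402,328), pink (480,348), so white. Tablets: (355,285) and (435,279) get used and (437,212) is the spare; tab0 (286,254) stays put.

Next, move above the scene for a closer wrist view.

>>> arm_command(
  deltas=[
    {"dx": 0.015,"dy": -0.02,"dz": 0.01,"yaw": -6},
    {"dx": 0.02,"dy": -0.04,"dz": 0.01,"yaw": -7},
    {"dx": 0.02,"dy": -0.04,"dz": 0.01,"yaw": -7},
    {"dx": 0.02,"dy": -0.04,"dz": 0.01,"yaw": -7},
    {"dx": 0.02,"dy": -0.04,"dz": 0.01,"yaw": -7},
    {"dx": 0.02,"dy": -0.04,"dz": 0.01,"yaw": -7},
    {"dx": 0.02,"dy": -0.04,"yaw": -7},
    {"dx": 0.02,"dy": -0.04,"yaw": -7},
    {"dx": 0.02,"dy": -0.04,"yaw": -7},
    {"dx": 0.02,"dy": -0.04,"yaw": -7},
    {"dx": 0.02,"dy": -0.04,"yaw": -7},
    {"dx": 0.02,"dy": -0.04,"yaw": -7},
    {"dx": 0.02,"dy": -0.04,"yaw": -7},
    {"dx": 0.01,"dy": -0.02,"yaw": -7},
    {},
    {},
  ],
  gripper=0.06,
)

```text
$.deltas[6]: bad value
```

```bash
python3 - <<'E'
from h import *
import pickle
c=read_camera("wrist"); pickle.dump(c,open("c1.pkl","wb")); save("w1",c["color"])
s=state(); print(s["t"],s["eef_pos"],s["tcp_rot"],np.round(c["extrinsics"],2).tolist())
E
```

```text
0.2 [194.03598715 593.99464783 233.29008197] [-3.14093844e+00 -5.98207971e-05  2.82579833e+00] [[0.31, -0.92, -0.24, 126.57], [0.95, 0.3, 0.08, 616.22], [-0.0, -0.25, 0.97, 384.16], [0.0, 0.0, 0.0, 1.0]]
```

View pics/w1.png

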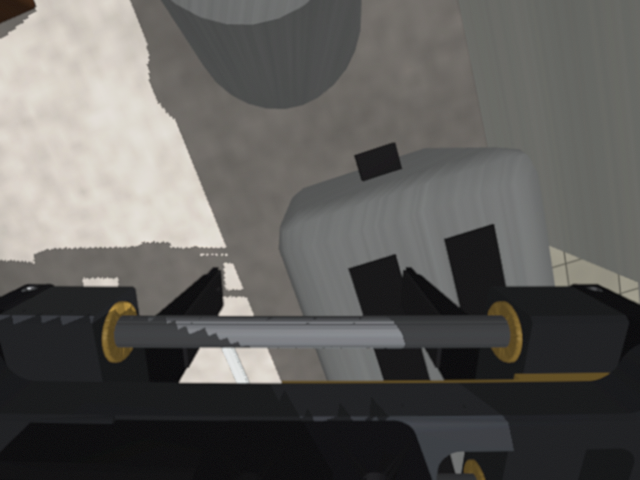

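The row fields seem all to be required, so that call was refused. The picture shows the toaster under the gripper's right side at (420,250) and the kettle at (270,50); the gripper blocks the rows below 300.

>>> arm_command(
  deltas=[
    {"dx": 0.012,"dy": -0.02,"dz": 0.01,"yaw": -7},
    {"dx": 0.012,"dy": -0.031,"dz": 0.01,"yaw": -7},
    {"dx": 0.012,"dy": -0.031,"dz": 0.01,"yaw": -7},
    {"dx": 0.012,"dy": -0.031,"dz": 0.01,"yaw": -7},
    {"dx": 0.012,"dy": -0.031,"dz": 0.01,"yaw": -7},
    {"dx": 0.012,"dy": -0.031,"dz": 0.01,"yaw": -7},
    {"dx": 0.012,"dy": -0.031,"dz": 0.01,"yaw": -7},
    {"dx": 0.012,"dy": -0.031,"dz": 0,"yaw": -7},
    {"dx": 0.012,"dy": -0.031,"dz": 0,"yaw": -7},
    {"dx": 0.012,"dy": -0.031,"dz": 0,"yaw": -7},
    {"dx": 0.012,"dy": -0.031,"dz": 0,"yaw": -7},
    {"dx": 0.012,"dy": -0.031,"dz": 0,"yaw": -7},
    {"dx": 0.012,"dy": -0.031,"dz": 0,"yaw": -7},
    {"dx": 0.012,"dy": -0.031,"dz": 0,"yaw": -7},
    {"dx": 0.012,"dy": -0.031,"dz": 0,"yaw": -7},
    {"dx": 0.012,"dy": -0.031,"dz": 0,"yaw": -7},
    {"dx": 0.012,"dy": -0.031,"dz": 0,"yaw": -7},
    {"dx": 0.012,"dy": -0.031,"dz": 0,"yaw": -7},
    {"dx": 0,"dy": 0,"dz": 0,"yaw": -6},
    {"dx": 0,"dy": 0,"dz": 0,"yaw": 0},
  ],
  gripper=0.06,
)

```text
t: 2.2
eef_pos: [410.2, 46.4, 303.5]
tcp_rot: [-3.141, 0.0, 0.519]
ft_force: [-0.7, -0.2, -0.1]
opening: 0.634
grip_force: 0.0
```

```bash
python3 - <<'E'
from h import *
import pickle
c=read_camera("wrist"); pickle.dump(c,open("c1.pkl","wb")); save("w2",c["color"])
s=state(); print(s["t"],s["eef_pos"],s["tcp_rot"],np.round(c["extrinsics"],2).tolist())
E
```

```text
2.25 [409.98743235  46.92539198 303.56144204] [-3.14145922e+00  2.54766957e-04  5.23396925e-01] [[0.5, 0.84, 0.22, 471.83], [-0.87, 0.48, 0.13, 81.68], [-0.0, -0.25, 0.97, 454.45], [0.0, 0.0, 0.0, 1.0]]
```

View pics/w2.png

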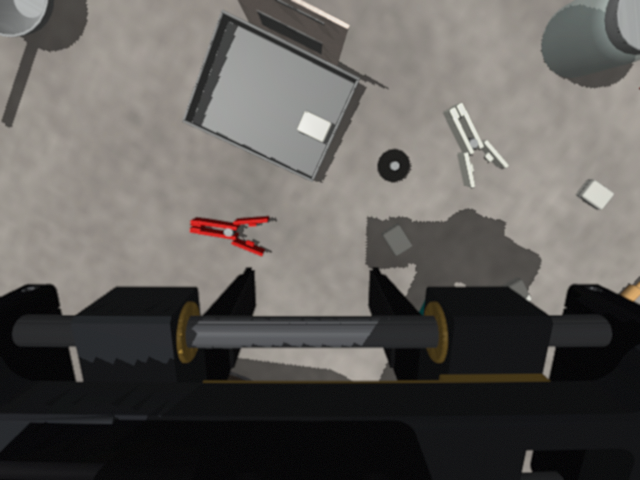

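Wrist view: the tray's corners are at (222,15), (362,82), (318,180) and (187,123), the card's foot right end near (340,68), and tab0 at (314,126). The clip's jaws point to (460,107), with its hinge at (475,143) and handle ends at (470,185) and (505,163). Tablets are at (397,240) in shadow, (520,292) and (597,194).

```bash
cat > m.py <<'E'
from h import *
import sys,pickle
def comps(c,box,zlo,zhi,minA=20,col=None):
    P=pts(c); v=c["range_z"]>0; X,Y,Z=P[...,0],P[...,1],P[...,2]
    m=v&(X>box[0])&(X<box[1])&(Y>box[2])&(Y<box[3])&(Z>zlo)&(Z<zhi)
    if col is not None: m&=col
    n,l,st,ce=cv2.connectedComponentsWithStats(m.astype(np.uint8))
    return [(ce[i],P[l==i],l==i) for i in range(1,n) if st[i,4]>=minA]
def rect(c,m,z):
    ct=max(cv2.findContours(m.astype(np.uint8),0,1)[0],key=cv2.contourArea)[:,0]
    r=cv2.minAreaRect(onplane(c,ct,z)[:,:2].astype(np.float32)); return [np.round(x,1).tolist() for x in r]
E
python3 - <<'E'
from m import *
c=pickle.load(open("c1.pkl","rb"))
for ce,q,m in comps(c,(380,680,-330,250),8,30): print(ce.round(),m.sum(),q.mean(0).round(1),q[:,2].max().round(1),rect(c,m,np.median(q[:,2])))
P=pts(c);v=c["range_z"]>0
# tray rim: z 25..35
for nm,cc in (("wrist",c),("top",pickle.load(open("c0.pkl","rb"))["top"])):
    P=pts(cc);v=cc["range_z"]>0
    m=v&(P[...,2]>24)&(P[...,2]<34)&(P[...,0]>400)&(P[...,0]<640)&(P[...,1]>30)&(P[...,1]<270)
    print(nm,"rim",m.sum(),cv2.minAreaRect(P[m][:,:2].astype(np.float32)))
    m=v&(P[...,2]>40)&(P[...,2]<170)&(P[...,0]>500)&(P[...,0]<640)&(P[...,1]>30)&(P[...,1]<230)
    q=P[m]; print("card",m.sum(),cv2.minAreaRect(q[:,:2].astype(np.float32)),q[:,2].max())
    t=q[:,2]; t=q[t>np.percentile(t,90)-6]; print("top edge",cv2.minAreaRect(t[:,:2].astype(np.float32)))
# side camera card
cc=pickle.load(open("c0.pkl","rb"))["side"];P=pts(cc);v=cc["range_z"]>0
m=v&(P[...,2]>45)&(P[...,2]<170)&(P[...,0]>520)&(P[...,0]<620)&(P[...,1]>30)&(P[...,1]<230)
print("side card",m.sum(),cv2.minAreaRect(P[m][:,:2].astype(np.float32)))
E
```

```text
[254.  73.] 2410 [512.  182.9  22.4] 30.0 [[497.1, 153.5], [133.9, 172.4], 5.0]
[339. 118.] 80 [518.5  71.3  26.5] 30.0 [[517.4, 71.2], [38.1, 3.6], 5.0]
[470. 142.] 1578 [575.7 -81.4  19.9] 26.5 [[574.9, -81.9], [98.8, 55.9], 61.1]
[314. 126.] 666 [496.5  93.5  17.6] 20.4 [[496.4, 93.4], [26.0, 35.9], 4.9]
[325. 151.] 82 [478.   67.7  26.7] 30.0 [[476.8, 67.6], [41.2, 3.6], 4.8]
[393. 165.] 863 [505.8 -16.6  12.3] 21.5 [[505.8, -16.7], [39.6, 40.8], 29.9]
[596. 194.] 587 [ 607.5 -266.6   14.1] 17.2 [[607.4, -266.4], [40.9, 26.7], 88.7]
[397. 240.] 534 [426.7 -73.1  14.5] 17.1 [[426.6, -73.2], [37.2, 26.2], 63.6]
[520. 288.] 230 [ 453.6 -261.3   14. ] 16.3 [[455.5, -262.9], [44.0, 17.1], 87.6]
wrist rim 1961 ((496.83123779296875, 152.76199340820312), (132.62734985351562, 170.62437438964844), 4.981611728668213)
card 3629 ((562.5477905273438, 158.43637084960938), (4.576026439666748, 110.68202209472656), 6.017077445983887) 152.15792934896155
top edge ((565.66650390625, 131.6398468017578), (4.064890384674072, 56.6945686340332), 5.422425746917725)
top rim 371 ((495.36846923828125, 152.6363525390625), (131.86134338378906, 170.6659393310547), 5.0299391746521)
card 353 ((561.7194213867188, 158.27572631835938), (4.223272800445557, 110.35520935058594), 5.13195276260376) 153.51149900037296
top edge ((562.0848999023438, 157.61227416992188), (3.6137938499450684, 107.83167266845703), 5.13195276260376)
side card 663 ((564.8277587890625, 157.91957092285156), (8.626983642578125, 119.77843475341797), 5.577244281768799)
```

Measured: tray centre (496,153) and yaw 5°, card middle (563,158.5), and tab0 26x36 with top at 18 mm. Everything matches the given sizes. Tablet A is at (426.6,-73.2), long side at 64°. Picking A.

>>> arm_command(
  deltas=[
    {"dx": 0.003,"dy": -0.02,"dz": -0.01,"yaw": 6},
    {"dx": 0.0035,"dy": -0.03,"dz": -0.03,"yaw": 7},
    {"dx": 0.0035,"dy": -0.03,"dz": -0.04,"yaw": 7},
    {"dx": 0.0035,"dy": -0.03,"dz": -0.04,"yaw": 7},
    {"dx": 0.003,"dy": -0.0103,"dz": -0.04,"yaw": 7},
    {"dx": 0,"dy": 0,"dz": -0.04,"yaw": 0},
    {"dx": 0,"dy": 0,"dz": -0.03,"yaw": 0},
    {"dx": 0,"dy": 0,"dz": -0.02,"yaw": 0},
    {"dx": 0,"dy": 0,"dz": -0.015,"yaw": 0},
    {"dx": 0,"dy": 0,"dz": -0.01,"yaw": 0},
    {"dx": 0,"dy": 0,"dz": -0.0067,"yaw": 0},
    {"dx": 0,"dy": 0,"dz": 0,"yaw": 0},
    {"dx": 0,"dy": 0,"dz": 0,"yaw": 0},
  ],
  gripper=0.06,
)

```text
t: 3.55
eef_pos: [426.8, -73.0, 22.6]
tcp_rot: [3.141, -0.0, 1.116]
ft_force: [0.5, -0.1, 0.5]
opening: 0.633
grip_force: 0.0
```

>>> arm_command(
  deltas=[
    {"dx": 0,"dy": 0,"dz": 0,"yaw": 0},
    {"dx": 0,"dy": 0,"dz": 0,"yaw": 0},
    {"dx": 0,"dy": 0,"dz": 0,"yaw": 0},
    {"dx": 0,"dy": 0,"dz": 0,"yaw": 0},
    {"dx": 0,"dy": 0,"dz": 0,"yaw": 0},
    {"dx": 0,"dy": 0,"dz": 0,"yaw": 0},
  ],
  gripper=0.015,
)

```text
t: 4.15
eef_pos: [426.6, -73.1, 22.3]
tcp_rot: [3.141, -0.0, 1.115]
ft_force: [0.7, 0.1, 2.7]
opening: 0.272
grip_force: 30.0
```

>>> arm_command(
  deltas=[
    {"dx": 0,"dy": 0,"dz": 0.02,"yaw": 0},
    {"dx": 0,"dy": 0,"dz": 0.035,"yaw": 0},
    {"dx": 0,"dy": 0,"dz": 0.04,"yaw": 0},
    {"dx": 0,"dy": 0,"dz": 0.035,"yaw": 0},
    {"dx": 0.0022,"dy": 0.017,"dz": 0,"yaw": 7.5},
    {"dx": 0.0022,"dy": 0.017,"dz": 0,"yaw": 7.5},
    {"dx": 0.0022,"dy": 0.017,"dz": 0,"yaw": 7.5},
    {"dx": 0.0022,"dy": 0.017,"dz": 0,"yaw": 7.5},
    {"dx": 0.0022,"dy": 0.017,"dz": 0,"yaw": 7.5},
    {"dx": 0.0022,"dy": 0.017,"dz": 0,"yaw": 7.5},
    {"dx": 0.0022,"dy": 0.017,"dz": 0,"yaw": 7.5},
    {"dx": 0.0022,"dy": 0.017,"dz": 0,"yaw": 7.5},
    {"dx": 0.0022,"dy": 0.017,"dz": 0,"yaw": 7.5},
    {"dx": 0.0022,"dy": 0.017,"dz": 0,"yaw": 7.5},
    {"dx": 0.0022,"dy": 0.017,"dz": 0,"yaw": 7.5},
    {"dx": 0.0022,"dy": 0.017,"dz": 0,"yaw": 7.5},
    {"dx": 0.0022,"dy": 0.017,"dz": 0,"yaw": 7.5},
    {"dx": 0.0022,"dy": 0.017,"dz": 0,"yaw": 7.5},
    {"dx": 0.0022,"dy": 0.017,"dz": 0,"yaw": 7.5},
    {"dx": 0.0022,"dy": 0.018,"dz": 0,"yaw": 8.5},
  ],
)

```text
t: 6.15
eef_pos: [461.6, 200.6, 152.0]
tcp_rot: [-3.142, -0.0, -3.05]
ft_force: [-0.3, -0.2, 0.3]
opening: 0.275
grip_force: 30.0
```

>>> arm_command(
  deltas=[
    {"dx": 0,"dy": 0,"dz": -0.02,"yaw": 0},
    {"dx": 0,"dy": 0,"dz": -0.035,"yaw": 0},
    {"dx": 0,"dy": 0,"dz": -0.035,"yaw": 0},
    {"dx": 0,"dy": 0,"dz": -0.02,"yaw": 0},
    {"dx": 0,"dy": 0,"dz": -0.01,"yaw": 0},
    {"dx": 0,"dy": 0,"dz": -0.006,"yaw": 0},
    {"dx": 0,"dy": 0,"dz": 0,"yaw": 0},
    {"dx": 0,"dy": 0,"dz": 0,"yaw": 0},
  ],
)

```text
t: 6.95
eef_pos: [462.2, 200.1, 26.9]
tcp_rot: [3.141, 0.001, -3.056]
ft_force: [0.0, 0.1, 0.4]
opening: 0.271
grip_force: 30.0
```

>>> arm_command(
  deltas=[
    {"dx": 0,"dy": 0,"dz": -0.001,"yaw": 0},
    {"dx": 0,"dy": 0,"dz": 0,"yaw": 0},
  ],
)

```text
t: 7.15
eef_pos: [462.0, 200.0, 25.7]
tcp_rot: [3.141, 0.001, -3.056]
ft_force: [0.5, -0.1, 0.7]
opening: 0.269
grip_force: 30.0
```

>>> arm_command(
  deltas=[
    {"dx": 0,"dy": 0,"dz": 0,"yaw": 0},
    {"dx": 0,"dy": 0,"dz": 0,"yaw": 0},
    {"dx": 0,"dy": 0,"dz": 0,"yaw": 0},
    {"dx": 0,"dy": 0,"dz": 0.015,"yaw": 0},
    {"dx": 0,"dy": 0,"dz": 0.03,"yaw": 0},
    {"dx": 0,"dy": 0,"dz": 0.04,"yaw": 0},
    {"dx": 0,"dy": 0,"dz": 0.04,"yaw": 0},
    {"dx": 0,"dy": 0,"dz": 0.03,"yaw": 0},
    {"dx": 0,"dy": -0.02,"dz": 0.02,"yaw": 0},
    {"dx": 0,"dy": -0.03,"dz": 0.01,"yaw": 0},
  ],
  gripper=0.034,
)

```text
t: 8.15
eef_pos: [462.1, 150.2, 212.1]
tcp_rot: [3.141, 0.003, -3.054]
ft_force: [0.3, -0.7, -0.5]
opening: 0.36
grip_force: 0.0
```

```bash
python3 - <<'E'
from m import *
c=read_camera("top"); hsv=cv2.cvtColor(c["color"],cv2.COLOR_RGB2HSV); w=(hsv[...,1]<60)&(hsv[...,2]>130)
save("t2",cv2.resize(c["color"][180:310,200:460],None,fx=3,fy=3))
for n in ("top","side"):
    c=read_camera(n)
    for ce,q,m in comps(c,(400,560,-320,250),8,25): print(n,ce.round(),m.sum(),q.mean(0).round(1),q[:,2].max().round(1),rect(c,m,np.median(q[:,2])))
s=state();print(s["t"],s["eef_pos"],s["tcp_rot"][2])
E
```

```text
top [367. 235.] 55 [ 546.1 -100.    19.7] 25.0 [[547.0, -100.3], [42.1, 10.2], 46.2]
top [332. 251.] 225 [504.5 -16.9  13. ] 21.7 [[504.1, -17.5], [40.8, 38.4], 1.4]
top [435. 279.] 165 [ 444.9 -264.1   14.5] 19.6 [[444.8, -264.3], [35.0, 25.9], 64.2]
side [292. 227.] 605 [491.6 153.4  16.6] 25.0 [[496.9, 151.7], [135.0, 192.0], 4.4]
side [277. 218.] 139 [464.5 196.6  16. ] 22.9 [[464.5, 196.8], [36.9, 40.9], 0.7]
side [301. 240.] 93 [496.7  96.1  17. ] 23.9 [[496.4, 96.4], [27.8, 27.9], 5.8]
side [321. 273.] 182 [507.7 -17.9  12.3] 22.1 [[507.7, -17.4], [40.2, 40.9], 41.7]
side [351. 293.] 58 [ 547.4 -104.6   17.6] 25.0 [[548.0, -106.2], [52.0, 13.0], 54.5]
side [334. 364.] 200 [ 446.6 -266.8   13.8] 19.4 [[446.5, -267.3], [39.8, 25.7], 62.0]
8.3 [461.91790439 149.04620527 210.8788893 ] -3.05794963909562
```

Tablet A lies flat in the tray, top at 18 mm, near (463,198). Now B at (445.7,-264), long side 64°.

>>> arm_command(
  deltas=[
    {"dx": -0.001,"dy": -0.026,"dz": 0,"yaw": -7.5},
    {"dx": -0.001,"dy": -0.026,"dz": 0,"yaw": -7.5},
    {"dx": -0.001,"dy": -0.026,"dz": 0,"yaw": -7.5},
    {"dx": -0.001,"dy": -0.026,"dz": 0,"yaw": -7.5},
    {"dx": -0.001,"dy": -0.026,"dz": 0,"yaw": -7.5},
    {"dx": -0.001,"dy": -0.026,"dz": 0,"yaw": -7.5},
    {"dx": -0.001,"dy": -0.026,"dz": 0,"yaw": -7.5},
    {"dx": -0.001,"dy": -0.026,"dz": 0,"yaw": -7.5},
    {"dx": -0.001,"dy": -0.026,"dz": 0,"yaw": -7.5},
    {"dx": -0.001,"dy": -0.026,"dz": 0,"yaw": -7.5},
    {"dx": -0.001,"dy": -0.026,"dz": 0,"yaw": -7.5},
    {"dx": -0.001,"dy": -0.026,"dz": 0,"yaw": -7.5},
    {"dx": -0.001,"dy": -0.026,"dz": -0.01,"yaw": -7.5},
    {"dx": -0.001,"dy": -0.026,"dz": -0.02,"yaw": -7.5},
    {"dx": -0.001,"dy": -0.026,"dz": -0.03,"yaw": -7.5},
    {"dx": -0.001,"dy": -0.0238,"dz": -0.03,"yaw": -8.5},
    {"dx": 0,"dy": 0,"dz": -0.02,"yaw": 0},
    {"dx": 0,"dy": 0,"dz": 0,"yaw": 0},
  ],
  gripper=0.06,
)

```text
t: 10.1
eef_pos: [444.9, -263.1, 97.3]
tcp_rot: [-3.136, -0.001, 1.115]
ft_force: [-0.8, 0.5, 0.7]
opening: 0.631
grip_force: 0.0
```

>>> arm_command(
  deltas=[
    {"dx": 0,"dy": 0,"dz": -0.02,"yaw": 0},
    {"dx": 0,"dy": 0,"dz": -0.02,"yaw": 0},
    {"dx": 0,"dy": 0,"dz": -0.02,"yaw": 0},
    {"dx": 0,"dy": 0,"dz": -0.01,"yaw": 0},
    {"dx": 0,"dy": 0,"dz": -0.008,"yaw": 0},
    {"dx": 0,"dy": 0,"dz": 0,"yaw": 0},
    {"dx": 0,"dy": 0,"dz": 0,"yaw": 0},
  ],
)

```text
t: 10.8
eef_pos: [446.1, -263.9, 22.8]
tcp_rot: [3.141, 0.0, 1.116]
ft_force: [-0.8, 0.1, -0.5]
opening: 0.631
grip_force: 0.0
```

>>> arm_command(
  deltas=[
    {"dx": 0,"dy": 0,"dz": 0,"yaw": 0},
    {"dx": 0,"dy": 0,"dz": 0,"yaw": 0},
    {"dx": 0,"dy": 0,"dz": 0,"yaw": 0},
    {"dx": 0,"dy": 0,"dz": 0,"yaw": 0},
    {"dx": 0,"dy": 0,"dz": 0,"yaw": 0},
    {"dx": 0,"dy": 0,"dz": 0,"yaw": 0},
  ],
  gripper=0.015,
)

```text
t: 11.4
eef_pos: [445.8, -263.9, 22.3]
tcp_rot: [3.141, 0.0, 1.115]
ft_force: [0.5, 0.1, 2.0]
opening: 0.276
grip_force: 30.0
```

>>> arm_command(
  deltas=[
    {"dx": 0,"dy": 0,"dz": 0.02,"yaw": 0},
    {"dx": 0,"dy": 0,"dz": 0.035,"yaw": 0},
    {"dx": 0,"dy": 0,"dz": 0.04,"yaw": 0},
    {"dx": 0,"dy": 0,"dz": 0.035,"yaw": 0},
    {"dx": 0.0013,"dy": 0.0257,"dz": 0,"yaw": 7.5},
    {"dx": 0.0013,"dy": 0.0257,"dz": 0,"yaw": 7.5},
    {"dx": 0.0013,"dy": 0.0257,"dz": 0,"yaw": 7.5},
    {"dx": 0.0013,"dy": 0.0257,"dz": 0,"yaw": 7.5},
    {"dx": 0.0013,"dy": 0.0257,"dz": 0,"yaw": 7.5},
    {"dx": 0.0013,"dy": 0.0257,"dz": 0,"yaw": 7.5},
    {"dx": 0.0013,"dy": 0.0257,"dz": 0,"yaw": 7.5},
    {"dx": 0.0013,"dy": 0.0257,"dz": 0,"yaw": 7.5},
    {"dx": 0.0013,"dy": 0.0257,"dz": 0,"yaw": 7.5},
    {"dx": 0.0013,"dy": 0.0257,"dz": 0,"yaw": 7.5},
    {"dx": 0.0013,"dy": 0.0257,"dz": 0,"yaw": 7.5},
    {"dx": 0.0013,"dy": 0.0257,"dz": 0,"yaw": 7.5},
    {"dx": 0.0013,"dy": 0.0257,"dz": 0,"yaw": 7.5},
    {"dx": 0.0013,"dy": 0.0257,"dz": 0,"yaw": 7.5},
    {"dx": 0.0013,"dy": 0.0257,"dz": 0,"yaw": 7.5},
    {"dx": 0.0013,"dy": 0.0255,"dz": 0,"yaw": 8.5},
  ],
)

```text
t: 13.4
eef_pos: [466.4, 148.3, 152.1]
tcp_rot: [3.142, -0.0, -3.05]
ft_force: [0.7, -0.2, -1.0]
opening: 0.27
grip_force: 30.0
```

>>> arm_command(
  deltas=[
    {"dx": 0,"dy": 0,"dz": -0.02,"yaw": 0},
    {"dx": 0,"dy": 0,"dz": -0.035,"yaw": 0},
    {"dx": 0,"dy": 0,"dz": -0.035,"yaw": 0},
    {"dx": 0,"dy": 0,"dz": -0.02,"yaw": 0},
    {"dx": 0,"dy": 0,"dz": -0.01,"yaw": 0},
    {"dx": 0,"dy": 0,"dz": -0.006,"yaw": 0},
    {"dx": 0,"dy": 0,"dz": -0.001,"yaw": 0},
    {"dx": 0,"dy": 0,"dz": 0,"yaw": 0},
    {"dx": 0,"dy": 0,"dz": 0,"yaw": 0},
  ],
)

```text
t: 14.3
eef_pos: [466.9, 147.2, 25.9]
tcp_rot: [3.141, 0.001, -3.056]
ft_force: [0.7, -0.6, 0.4]
opening: 0.269
grip_force: 30.0
```

>>> arm_command(
  deltas=[
    {"dx": 0,"dy": 0,"dz": 0,"yaw": 0},
    {"dx": 0,"dy": 0,"dz": 0,"yaw": 0},
    {"dx": 0,"dy": 0,"dz": 0,"yaw": 0},
    {"dx": 0,"dy": 0,"dz": 0.015,"yaw": 0},
    {"dx": 0,"dy": 0,"dz": 0.03,"yaw": 0},
    {"dx": 0,"dy": 0,"dz": 0.04,"yaw": 0},
    {"dx": 0,"dy": 0,"dz": 0.04,"yaw": 0},
    {"dx": 0,"dy": 0,"dz": 0.03,"yaw": 0},
    {"dx": 0,"dy": -0.02,"dz": 0.02,"yaw": 0},
    {"dx": 0,"dy": -0.03,"dz": 0.01,"yaw": 0},
  ],
  gripper=0.034,
)

```text
t: 15.3
eef_pos: [466.8, 97.4, 212.2]
tcp_rot: [3.141, 0.003, -3.054]
ft_force: [-0.4, -0.3, -0.0]
opening: 0.36
grip_force: 0.0
```

```bash
python3 - <<'E'
from m import *
c=pickle.load(open("c1.pkl","rb"))
ce,q,m=[x for x in comps(c,(520,640,-150,-20),15,32,200)][0]
top=q[q[:,2]>18]
r=cv2.minAreaRect(top[:,:2].astype(np.float32)); print(r)
o=np.array([574.2,-83.2]); a=np.radians(61.1)
for _ in range(3):
    ex=np.array([np.cos(a),np.sin(a)]); ey=np.array([-ex[1],ex[0]])
    d=top[:,:2]-o; u=d@ex; w=d@ey
    bins=[(x,w[(u>x-2)&(u<x+2)]) for x in range(-44,50,6)]
    mid=[(x,(k.min()+k.max())/2,np.ptp(k)) for x,k in bins if len(k)>3]
    p=np.polyfit([t[0] for t in mid],[t[1] for t in mid],1)
    a+=np.arctan(p[0]); o=o+p[1]*ey
print(np.degrees(a),o,u.min(),u.max()); print(np.round(mid,1).tolist())
c=read_camera("top"); save("t3",cv2.resize(c["color"][190:310,210:460],None,fx=3,fy=3,interpolation=cv2.INTER_CUBIC))
for ce,q,m in comps(c,(440,560,50,240),8,24): print(ce.round(),m.sum(),q.mean(0).round(1),q[:,2].max().round(1),rect(c,m,18))
E
```

```text
((576.6412353515625, -83.4933090209961), (97.34656524658203, 50.787540435791016), 60.75802993774414)
61.846528339281605 [575.68755505 -84.02217791] -48.18822709346413 49.53393332908236
[[-44.0, 0.3, 50.9], [-38.0, -0.4, 48.0], [-32.0, -0.3, 45.3], [-26.0, 0.2, 41.6], [-20.0, 0.2, 38.6], [-14.0, 0.1, 35.9], [-8.0, 0.1, 32.3], [-2.0, -0.1, 16.8], [4.0, -0.1, 17.5], [10.0, -0.0, 18.5], [16.0, 0.1, 17.5], [22.0, -0.1, 18.3], [28.0, -0.1, 18.6], [34.0, 0.2, 18.3], [40.0, 0.2, 18.0], [46.0, -0.2, 17.9]]
```

View pics/t3.png

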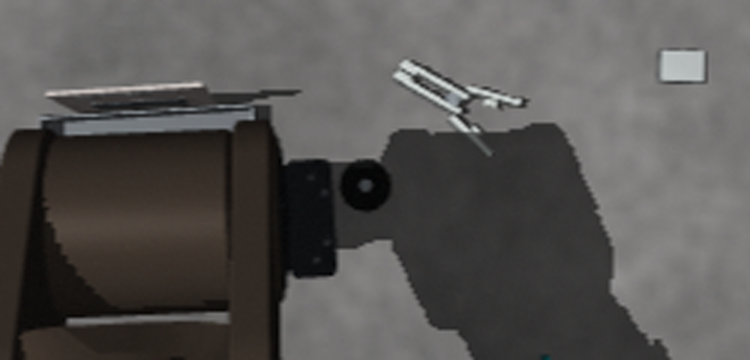

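The picture shows the arm covering the tray, with the clip and spare tablet (683,65) unmoved. Clip fit: hinge (575.2,-84.5), yaw 61.9°, and the spans match the given sizes. Moving above the handles.

>>> arm_command(
  deltas=[
    {"dx": 0.0059,"dy": -0.013,"dz": 0,"yaw": -7.7},
    {"dx": 0.0059,"dy": -0.013,"dz": 0,"yaw": -7.7},
    {"dx": 0.0059,"dy": -0.013,"dz": 0,"yaw": -7.7},
    {"dx": 0.0059,"dy": -0.013,"dz": 0,"yaw": -7.7},
    {"dx": 0.0059,"dy": -0.013,"dz": 0,"yaw": -7.7},
    {"dx": 0.0059,"dy": -0.013,"dz": 0,"yaw": -7.7},
    {"dx": 0.0059,"dy": -0.013,"dz": 0,"yaw": -7.7},
    {"dx": 0.0059,"dy": -0.013,"dz": 0,"yaw": -7.7},
    {"dx": 0.0059,"dy": -0.013,"dz": 0,"yaw": -7.7},
    {"dx": 0.0059,"dy": -0.013,"dz": 0,"yaw": -7.7},
    {"dx": 0.0059,"dy": -0.013,"dz": 0,"yaw": -7.7},
    {"dx": 0.0059,"dy": -0.013,"dz": 0,"yaw": -7.7},
    {"dx": 0.0059,"dy": -0.013,"dz": 0,"yaw": -7.7},
    {"dx": 0.0059,"dy": -0.013,"dz": 0,"yaw": -7.7},
    {"dx": 0.0059,"dy": -0.013,"dz": 0,"yaw": -7.7},
    {"dx": 0.0061,"dy": -0.0128,"dz": 0,"yaw": -7.6},
    {"dx": 0,"dy": 0,"dz": 0,"yaw": 0},
    {"dx": 0,"dy": 0,"dz": 0,"yaw": 0},
  ],
  gripper=0.08,
)

```text
t: 17.15
eef_pos: [560.8, -110.4, 209.9]
tcp_rot: [-3.141, 0.0, 1.082]
ft_force: [-0.8, 0.1, 0.7]
opening: 0.842
grip_force: 0.0
```

```bash
python3 - <<'E'
from m import *
for n in ("top","side"):
    c=read_camera(n)
    for ce,q,m in comps(c,(440,540,50,240),8,24): print(n,ce.round(),m.sum(),q.mean(0).round(1),q[:,2].max().round(1),rect(c,m,18))
c=pickle.load(open("c0.pkl","rb"))["top"]
for ce,q,m in comps(c,(600,800,-240,-40),90,120): print("jar top",q.mean(0),q.min(0),q.max(0))
c=read_camera("wrist"); save("w3",c["color"][:300])
s=state();print(s["t"],s["eef_pos"],s["tcp_rot"])
for ce,q,m in comps(c,(520,650,-150,-20),8,32,200): print(ce.round(),m.sum(),q.mean(0).round(1))
E
```

```text
top [226. 241.] 26 [521.7 237.   16.4] 23.8 [[518.9, 236.5], [40.7, 3.4], 5.7]
top [286. 254.] 166 [495.3  92.2  18. ] 23.0 [[496.3, 93.4], [26.2, 35.8], 1.5]
top [227. 264.] 30 [468.9 232.4  16.9] 23.6 [[467.7, 232.0], [52.5, 3.3], 5.5]
top [263. 265.] 175 [466.9 146.7  17.5] 23.8 [[466.9, 146.4], [36.5, 27.4], 9.0]
top [241. 267.] 175 [461.9 199.2  17.5] 23.8 [[462.6, 200.6], [35.9, 28.5], 2.0]
side [281. 207.] 154 [487.9 234.4  16.4] 24.0 [[489.4, 232.7], [104.7, 23.3], 5.3]
side [276. 218.] 125 [464.4 197.6  16. ] 22.8 [[462.9, 194.2], [40.2, 36.1], 4.9]
side [285. 231.] 143 [469.5 144.6  15.8] 22.5 [[469.6, 140.7], [41.6, 37.3], 4.3]
side [301. 240.] 91 [497.3  96.6  16.9] 23.3 [[497.6, 95.7], [30.8, 27.9], 6.1]
side [302. 249.] 182 [488.5  67.   16. ] 23.9 [[489.8, 65.2], [101.9, 21.5], 3.7]
jar top [ 737.11680093 -127.90746943  105.20404616] [ 702.06578383 -164.49012032   90.0555061 ] [775.80729305 -92.11563752 112.1578259 ]
17.3 [ 560.86409087 -110.00435992  210.21151268] [-3.14145551e+00 -8.46748923e-06  1.08158539e+00]
[314. 172.] 851 [585.5 -66.8  23.6]
[297. 218.] 280 [548.9 -99.3  21.6]
[330. 219.] 284 [ 578.8 -115.4   21.5]
```

View pics/w3.png

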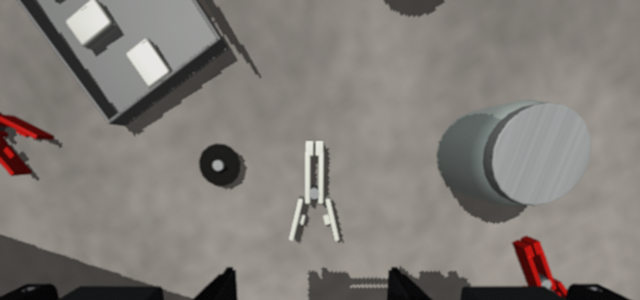

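The wrist view shows two tablets in sight in the tray at (88,22) and (147,60), and the depth shows all three flat with tops at 18 mm. The clip is upright in view at (314,190), centred between the fingers at (235,285) and (390,285). The jar at (540,152) is clear. Descend and squeeze.

>>> arm_command(
  deltas=[
    {"dx": 0,"dy": 0,"dz": -0.02,"yaw": 0},
    {"dx": 0,"dy": 0,"dz": -0.04,"yaw": 0},
    {"dx": 0,"dy": 0,"dz": -0.04,"yaw": 0},
    {"dx": 0,"dy": 0,"dz": -0.03,"yaw": 0},
    {"dx": 0,"dy": 0,"dz": -0.02,"yaw": 0},
    {"dx": 0,"dy": 0,"dz": -0.015,"yaw": 0},
    {"dx": 0,"dy": 0,"dz": -0.013,"yaw": 0},
    {"dx": 0,"dy": 0,"dz": -0.01,"yaw": 0},
    {"dx": 0,"dy": 0,"dz": 0,"yaw": 0},
    {"dx": 0,"dy": 0,"dz": 0,"yaw": 0},
  ],
  gripper=0.08,
)

```text
t: 18.3
eef_pos: [561.3, -110.6, 22.5]
tcp_rot: [3.141, -0.0, 1.079]
ft_force: [1.5, -0.7, 0.3]
opening: 0.842
grip_force: 0.0
```

>>> arm_command(
  deltas=[
    {"dx": 0,"dy": 0,"dz": 0,"yaw": 0},
    {"dx": 0,"dy": 0,"dz": 0,"yaw": 0},
    {"dx": 0,"dy": 0,"dz": 0,"yaw": 0},
    {"dx": 0,"dy": 0,"dz": 0,"yaw": 0},
    {"dx": 0,"dy": 0,"dz": 0,"yaw": 0},
    {"dx": 0,"dy": 0,"dz": 0,"yaw": 0},
    {"dx": 0,"dy": 0,"dz": 0,"yaw": 0},
    {"dx": 0,"dy": 0,"dz": 0,"yaw": 0},
    {"dx": 0,"dy": 0,"dz": 0,"yaw": 0},
  ],
  gripper=0.015,
)

```text
t: 19.2
eef_pos: [561.4, -110.8, 22.4]
tcp_rot: [3.141, -0.0, 1.079]
ft_force: [0.7, -0.4, 5.1]
opening: 0.284
grip_force: 29.9
```

>>> arm_command(
  deltas=[
    {"dx": 0,"dy": 0,"dz": 0.01,"yaw": 0},
    {"dx": 0,"dy": 0,"dz": 0.02,"yaw": 0},
    {"dx": 0,"dy": 0,"dz": 0.025,"yaw": 0},
    {"dx": 0,"dy": 0,"dz": 0.02,"yaw": 0},
    {"dx": 0,"dy": 0,"dz": 0.013,"yaw": 0},
    {"dx": 0.0015,"dy": 0.0115,"dz": 0,"yaw": 3},
    {"dx": 0.0015,"dy": 0.0115,"dz": 0,"yaw": 4},
    {"dx": 0.0015,"dy": 0.0115,"dz": 0,"yaw": 4},
    {"dx": 0.0015,"dy": 0.0115,"dz": 0,"yaw": 4},
    {"dx": 0.0015,"dy": 0.0115,"dz": 0,"yaw": 4},
    {"dx": 0.0015,"dy": 0.0115,"dz": 0,"yaw": 4},
    {"dx": 0.0015,"dy": 0.0115,"dz": 0,"yaw": 4},
    {"dx": 0.0015,"dy": 0.0115,"dz": 0,"yaw": 3},
    {"dx": 0.0015,"dy": 0.0115,"dz": 0,"yaw": 2},
    {"dx": 0.0018,"dy": 0.0114,"dz": 0,"yaw": 1.1},
    {"dx": 0,"dy": 0,"dz": 0,"yaw": 0},
    {"dx": 0,"dy": 0,"dz": 0,"yaw": 0},
  ],
)

```text
t: 20.9
eef_pos: [576.4, 4.4, 110.1]
tcp_rot: [-3.141, 0.0, 1.656]
ft_force: [-0.3, -0.0, 0.6]
opening: 0.284
grip_force: 29.8
```

```bash
python3 - <<'E'
from m import *
c=read_camera("wrist"); pickle.dump(c,open("c4.pkl","wb")); save("w4",c["color"])
s=state();print(s["t"],s["eef_pos"],s["tcp_rot"],s["opening"])
for ce,q,m in comps(c,(500,650,20,230),60,170,60): print(ce.round(),m.sum(),q.mean(0).round(1),q.min(0).round(),q.max(0).round())
P=pts(c);v=c["range_z"]>0
m=v&(P[...,2]>60)&(P[...,2]<170)&(P[...,0]>520)&(P[...,0]<620)&(P[...,1]>93)&(P[...,1]<230)
print("card",cv2.minAreaRect(P[m][:,:2].astype(np.float32)),P[m].min(0),P[m].max(0))
c=read_camera("top"); 
P=pts(c);v=c["range_z"]>0
m=v&(P[...,2]>60)&(P[...,2]<170)&(P[...,0]>520)&(P[...,0]<620)&(P[...,1]>93)&(P[...,1]<230)
print("card top cam",cv2.minAreaRect(P[m][:,:2].astype(np.float32)))
E
```

```text
20.95 [576.42498751   4.10577156 110.12993679] [-3.14151895e+00  4.72507987e-05  1.65583583e+00] 0.2824638996252869
[313.  44.] 873 [568.1 107.5 137. ] [566. 103.  60.] [570. 117. 152.]
[313. 197.] 5729 [572.6  54.2 109.1] [550.  20.  87.] [591.  88. 113.]
card ((567.8505249023438, 110.04080200195312), (3.061720132827759, 13.90858268737793), 4.843331336975098) [565.93343002 103.0383216   60.16475119] [569.91242428 116.97862505 151.6206428 ]
card top cam ((561.8457641601562, 158.14401245117188), (4.320940017700195, 109.68111419677734), 4.892923355102539)
```

View pics/w4.png

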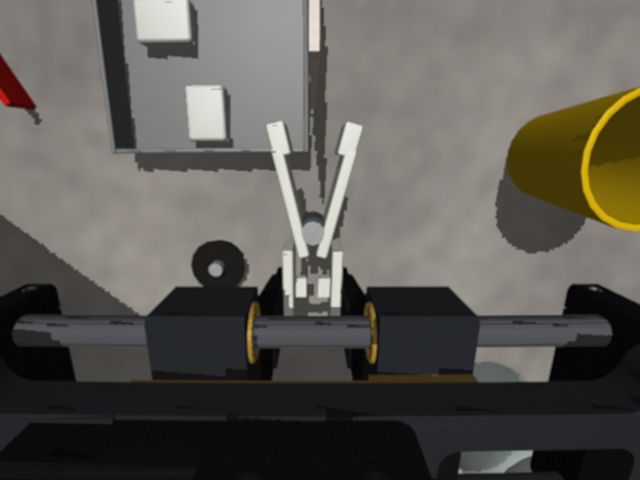

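The wrist view shows the clip gaping: jaw tips at (278,125) and (350,125), hinge at (313,225). The card's right end, near (315,45), is straight ahead on the centre line. The tray's tablets are at (163,20) and (207,112).

```bash
python3 - <<'E'
from m import *
c=pickle.load(open("c4.pkl","rb"))
ce,q,m=comps(c,(500,650,20,95),95,116,500)[0]
a=np.radians(95); ex=np.array([np.cos(a),np.sin(a)]); ey=np.array([-ex[1],ex[0]])
d=q[:,:2]-np.array([576.4,4.1]); u=d@ex; w=d@ey
for x in range(20,92,6):
    k=np.sort(w[(u>x-2)&(u<x+2)]); z=q[(u>x-2)&(u<x+2),2]
    if len(k)>5:
        g=np.diff(k); i=g.argmax(); print(x,"outer",k[0].round(1),k[-1].round(1),"gap",k[i].round(1),k[i+1].round(1),"z",np.percentile(z,[50,95]).round(1))
print("u max",u.max())
for n,p in (("card edge",np.array([568.4,103.2])),): print(n,(p-[576.4,4.1])@ex,(p-[576.4,4.1])@ey)
E
```

```text
20 outer -14.0 13.8 gap -8.9 8.7 z [111.4 112.6]
26 outer -13.9 13.6 gap -2.0 1.7 z [110.9 112.3]
32 outer -9.2 8.4 gap -9.2 -8.7 z [111.5 112.6]
38 outer -10.4 9.7 gap -0.6 -0.2 z [111.4 112.4]
44 outer -12.2 11.3 gap -6.3 5.4 z [111.3 112.5]
50 outer -13.8 12.6 gap -8.0 6.9 z [111.2 112.5]
56 outer -15.4 14.2 gap -9.4 8.4 z [111.3 112.4]
62 outer -16.9 15.7 gap -11.2 9.8 z [111.3 112.6]
68 outer -18.9 16.8 gap -10.8 9.4 z [111.3 112.3]
74 outer -20.0 17.8 gap -11.2 9.5 z [111.5 112.6]
80 outer -21.1 19.2 gap -12.8 10.9 z [111.4 112.6]
u max 83.02986417976686
card edge 99.42014052287325 -0.6675765215589671
```

The clip is level, its gap centre is at -0.6 and the card edge at -0.7 across. Advance 44 mm along the card.

>>> arm_command(
  deltas=[
    {"dx": -0.0005,"dy": 0.004,"dz": 0,"yaw": 0.4},
    {"dx": -0.0005,"dy": 0.006,"dz": 0,"yaw": 0.4},
    {"dx": -0.0006,"dy": 0.007,"dz": 0,"yaw": 0},
    {"dx": -0.0006,"dy": 0.007,"dz": 0,"yaw": 0},
    {"dx": -0.0006,"dy": 0.007,"dz": 0,"yaw": 0},
    {"dx": -0.0005,"dy": 0.006,"dz": 0,"yaw": 0},
    {"dx": -0.0004,"dy": 0.0045,"dz": 0,"yaw": 0},
    {"dx": -0.0002,"dy": 0.0025,"dz": 0,"yaw": 0},
    {"dx": 0,"dy": 0,"dz": 0,"yaw": 0},
    {"dx": 0,"dy": 0,"dz": 0,"yaw": 0},
    {"dx": 0,"dy": 0,"dz": 0,"yaw": 0},
  ],
)

```text
t: 22.1
eef_pos: [572.6, 48.0, 110.2]
tcp_rot: [3.142, 0.0, 1.67]
ft_force: [-0.9, -0.4, -0.2]
opening: 0.288
grip_force: 29.8
```

```bash
python3 - <<'E'
from m import *
c=read_camera("wrist"); pickle.dump(c,open("c5.pkl","wb"))
t=read_camera("side")["color"]
save("w5",np.hstack([c["color"][:330,140:500],cv2.resize(t[150:310,260:460],None,fx=2.06,fy=2.0625)]))
s=state();print(s["t"],s["eef_pos"],s["tcp_rot"],s["opening"],s["ft_force"],s["grip_force"])
P=pts(c);v=c["range_z"]>0
a=np.radians(95); ex=np.array([np.cos(a),np.sin(a)]); ey=np.array([-ex[1],ex[0]])
D=P[...,:2]-s["eef_pos"][:2]; U=D@ex; W=D@ey; Z=P[...,2]
k=v&(Z>125)&(Z<160)&(U>40)&(U<100)&(abs(W)<15); print("card u0",U[k].min(),"w",np.percentile(W[k],[2,98]))
k2=v&(Z>95)&(Z<116)&(U>15)&(U<95)
for x in range(38,84,6):
    w=W[k2&(abs(U-x)<2)]
    if len(w): print(x,w[w<0].min().round(1) if (w<0).any() else '',w[w<-2.5].max().round(1),w[w>2.5].min().round(1),w.max().round(1))
print([ (q.mean(0).round(0).tolist()) for ce,q,m in comps(read_camera("top"),(440,700,-300,240),8,24,60)])
E
```

```text
22.2 [572.60571547  48.03128005 110.15788773] [3.14148788e+00 1.30061427e-05 1.67005942e+00] 0.2859867740395182 [ 0.21029829 -0.77416184 -0.7822598 ] 29.836632013320923
card u0 55.623196930804845 w [-2.13339317  1.29885017]
38 -9.9 -2.7 2.6 10.7
44 -11.5 -5.7 6.1 12.0
50 -13.1 -7.3 7.7 13.8
56 -14.6 -8.8 9.2 14.9
62 -16.0 -10.2 10.7 16.6
68 -17.9 -9.9 10.3 18.3
74 -18.8 -10.2 10.6 19.1
80 -20.1 -11.6 12.2 20.1
[[607.0, -268.0, 14.0], [505.0, -29.0, 12.0], [467.0, 202.0, 18.0]]
```

View pics/w5.png

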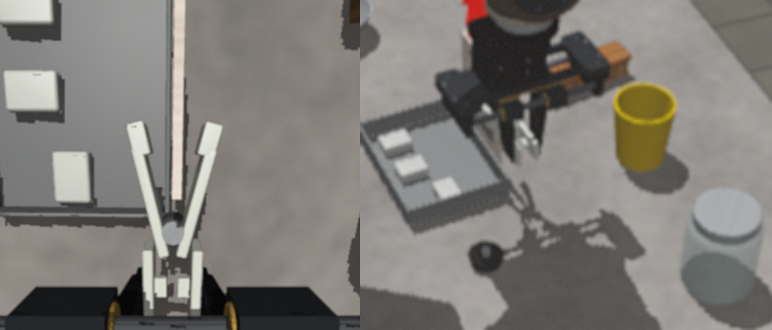

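Left half of the picture: the card's edge runs down col 178 to row 200, midway between the jaws at (140,130) and (212,130), just short of the hinge (172,230). The three tablets are in the tray at (25,8), (32,90) and (72,175). By depth, the card clears each jaw by about 7 mm and its edge sits 24 mm past the hinge. Handing in.

```bash
python3 -c "from cell import job_done; print(job_done())"
```

```text
the job is handed in; nothing more can be done
None
```

I handed the job in at about 22 s: three tablets lie flat in the tray, the spare is where it was, and the squeezed clip is held level, gaping around the card's right edge with about 7 mm clear on each side. The judge's verdict was not shown.

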